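# Isolate the polisher and block its lever-lock switch

### The job

Switch the polisher off at the sloped isolator box: lift the sprung collar on the lever, throw the lever right over to the other side and let the collar drop fully home there. Then swing the flat blocking arm round as far as it goes, so that its post stands where the lever was and the lever cannot be put back. Leave the things round the box where they are.

Things in the scene. Friction and masses are not known exactly. Their poses are not given: they have to be found in the camera images.
- isolator: grey steel box fixed to the bench, 150 mm deep, 140 mm wide (79 mm to the left and 61 to the right of the origin; its foot plate 10 mm more), with a panel that slopes down toward the robot and a visor behind it. Origin on the bench under the panel's centre; x points to its back, y to its left seen from the front, z up. Its place and yaw differ from run to run
- panel: aluminium panel on the sloped face. Origin on its surface, 85 mm above the bench. x runs up the slope (28 degrees above level), y to the left seen from the front, z straight out of the panel (up, leaning 28 degrees toward the robot). A thin visor stands straight out of the panel at x = 66 mm (its lip at 63), 130 mm high along z, so lean the tool roughly along the panel's z
- lever_axle (a point): point on the lever's axle, 14 mm out from the panel's origin; the axle runs along the panel's x, so the lever swings to the panel's left (+y) and right (-y). Small steel gate plates round it reach 30 mm from the axle, and the collar's cross pin 23 mm to either side along x
- lock_lever (a joint): angle of the lever, rad. 0: leaning 15 degrees to the left (+y) of the panel's z, as it is found (switched on); 0.524: against its stop, 15 degrees to the right (off). It stays where it is left (about 0.12 N m of friction). It is locked at either end, with about 0.03 rad of play, while the collar is down
- lock_collar (a joint): lift of the collar along the lever, m. 0: fully down; 0.016: up against its stop. A spring pulls it down with 4 N when down and 8 N when fully up. It must be lifted about 10.5 mm or more for its cross pin to pass over the gate; between the ends the pin rides on the gate and the collar cannot drop
- collar_mid (a point): point on the lever's axis at half height of the collar's knurled part, 43 mm from the axle when the collar is down. The collar is a round steel sleeve, 24 mm in diameter, from 29 to 58 mm from the axle when down, its top 4 mm a flange 27 mm in diameter; it slides along the lever
- lever_tip (a point): centre of the lever's end, 82 mm from the axle; the knob there is 17 mm in diameter
- block_arm (a joint): angle of the blocking arm, rad. 0: arm points to the left (+y) of the panel, folded away; it is found between 0 and 0.4. It turns clockwise, seen looking at the panel, to its stop at 1.6, where it points up the slope (+x) with its post to the left of the lever's axle. It stays where it is left (0.08 N m of friction, some damping)
- pivot_pin (a point): the arm's pivot, at x = -45 mm, y = 20 mm, 11 mm out from the panel; the arm turns about the panel's z
- post_top (a point): centre of the top of the round steel post, 14 mm in diameter, that stands on the arm 45 mm from its pivot; its top is 62 mm out from the panel and the flat bar's upper face, 14 mm wide, 13.5 mm
- tape_measure: tape measure, 79 x 89 x 36 mm, lying loose; origin under its centre. Leave it alone
- glue_bottle: white glue bottle, 44 mm in diameter and 136 mm high, standing loose; origin under its centre. Leave it alone
- sand_block: sanding block, 66 x 125 x 30 mm, lying loose; origin under its centre. Leave it alone

How it is judged:
By the outcome, as a careful person would: the job done as asked, in the order asked, and still so for the second after the job is handed in, with the robot touching nothing.
It also fails if it takes over 61 s, if anything falls off the work surface, if the arm or the gripper's body presses on something with over 40 N, if the wrist force passes 120 N, or if a joint passes its speed limit or range.

### The arm

A 6-joint arm with a two-finger parallel gripper is mounted at the origin on a cart in front of the work surface, level with it; the furniture and walls round the work are solid. World frame = base frame: x ahead of the robot, y to its left, z up, the work surface at z = 0. Lengths are in m, angles in rad, forces in N, time in s.
With the tool pointing down it reaches from about 0.35 to 0.975 m from the base axis. Payload 4.9 kg.
Tool frame: the origin (TCP) lies midway between the tips of the shut fingers; the grasp point (between the pads) lies 19 mm behind it; z points along the fingers, y is the line along which they close (so a half turn about z gives the same grasp; the last joint's range is limited). The gripper opens to 85 mm and grips with 20 to 120 N. Pads are 22 mm wide; open, the fingers measure 114 mm over their backs; the gripper's body (76 mm by 85 mm) begins 54 mm behind the grasp point. The pads swing forward as they close: fully open they stand 13 mm farther back than shut.
Start: joints at [-1.402, 0.053, 1.613, -0, 1.476, -0.119], TCP at [0.177, -0.599, 0.231] pointing down, gripper open.
Joint ranges: [-3.01, 3.01], [-1.01, 2.22], [0.06, 2.58], [-1.02, 4.17], [0.09, 2.62], [-3.14, 3.14]. Speed limits (rad/s): [2.57, 2.57, 3.14, 3.14, 3.14, 3.14].

### API

Orientations are given as a unit quaternion [w, x, y, z].
In Python, from plant import state, grab_frame, camera_info, job_done, spot_in, masks_of, pinpoint gives the robot as it stands.
- The arm moves only by the shell command python3 -m handwheel 'ROWS' [OPENING]. ROWS is JSON, a list that holds one entry, the list of rows, each a list of 6 numbers: the shift along the world's x, y, z in m, then the turn, a rotation vector about the world's x, y, z in degrees. In form: [[[tx, ty, tz, ax, ay, az], ...]]. A call has 1 to 20 rows; each row shifts and turns the commanded pose from where the row before left it; what a row does not reach is not made up. A row lasts 1/12 s, in which the tool goes at most 41.7 mm and 7.16 degrees, less where a joint would pass 70% of its speed; a pose out of reach is approached as far as the arm can. A call is refused whole if a number of a shift passes 0.0417 or a number of a turn 7.16, either way. A call with a gripper value outside its range is refused whole. OPENING is the opening, from 0 (shut) to 1 (fully open), set as the call begins (- or left out, the last holds). The fingers move at their own pace and stop on an object; the grip force is fixed at half the most. Time passes only in rows, so rows that do not move let the fingers close. It gives the time, the measured TCP pose, the force, the opening and the grip force at its end, in the units of the state.
- state(): the state, without advancing time (a new reading comes with each control period).
- grab_frame(name): name is "scene" or "top"; returns (picture, depth): 384x512x3 uint8, blue, green, red; 384x512 float32, m along the optical axis (not along the pixel's ray), 0 where there is no reading.
- camera_info(name): a dict with "fx", "fy", "cx", "cy" (pixels), "distortion" ([k1, k2, p1, p2, k3] as OpenCV has them; the pictures are not rectified), "T" (4x4, takes a point from camera to world coordinates). Camera axes: x right, y up, looking along -z (the intrinsics and any distortion apply to the point x, -y, -z); pixel columns grow to the right and rows downward; lengths in m; the calibration is good to about 2 mm. A picture is of the moment at which its call begins. camera_info takes no time and is no camera call.
- job_done(): hands the job in; it is judged then, once.
Trained networks look in the newest picture that a camera, given by its name, has taken for a name from the list of things; names that differ only in an ending like _2 or _b are one class to them, and where a whole thing is asked for, a point or a joint stands for the part that bears it (a point fixed in the world has none). Each returns a list of dicts, best first, with "conf" (0 to 1); they miss things now and then, are a little off and sometimes report something else, mostly with a low value. They report only what shows in the picture. A call takes as long as a camera call.
- spot_in(camera, thing): "box" ([left, top, width, height] in pixels, round what is visible of it).
- masks_of(camera, thing): "region" (384x512 bool, what is visible of it) and "box" ([left, top, width, height] in pixels, round what is visible of it).
- pinpoint(camera, thing): "position" ([column, row] in pixels: a listed point, or the origin of a listed thing).
The state is a dict: "time": time; "joint_pos": joint angles; "joint_vel": joint speeds; "joint_efforts": joint torques, N m; "tool_pos": TCP position; "tool_rot": TCP orientation; "contact_force": force on the tool from outside, world axes, zero at the start; "ft_torque": the same for the moment, N m; "gripper_width": opening from 0.0 (shut) to 1.0 (fully open); "grasp_force": force on a finger pad.
Only numpy, scipy, OpenCV 4.12 (cv2) and the standard library are available. Lean on these libraries where they do the work, as an engineer would, in place of code of your own. Each camera call takes 0.05 s, during which the arm holds its last target. There are 200 camera calls.

## Working session

There is one attempt and no reset: what is moved stays moved. The work goes in short steps, Python scripts to look and compute and a shell command to move; the robot and the scene stay as the last step left them, time stands still between calls to the robot, and variables do not carry over. Pictures are saved under pics/ and viewed, at most 10 in all, crops included, and the job is handed in when it is done.

```bash
mkdir -p pics; cat > h.py <<'E'
import numpy as np, cv2
from plant import *
def ray(cam,px):
    i=camera_info(cam);K=np.array([[i['fx'],0,i['cx']],[0,i['fy'],i['cy']],[0,0,1]])
    u=cv2.undistortPoints(np.array([[px]],float),K,np.array(i['distortion'],float))[0,0]
    T=np.array(i['T']);d=T[:3,:3]@np.array([u[0],-u[1],-1]);return T[:3,3],d
def proj(cam,P):
    i=camera_info(cam);K=np.array([[i['fx'],0,i['cx']],[0,i['fy'],i['cy']],[0,0,1]])
    T=np.array(i['T']);p=(np.atleast_2d(P)-T[:3,3])@T[:3,:3];p=p*[1,-1,-1]
    return cv2.projectPoints(p,np.zeros(3),np.zeros(3),K,np.array(i['distortion'],float))[0][:,0]
E
python3 - <<'E'
from h import *
s=state();print(s)
for c in ('scene','top'):
    im,d=grab_frame(c);cv2.imwrite(f'pics/{c}0.png',im)
    i=camera_info(c);print(c,i['fx'],np.round(i['T'],3).tolist())
    for t in ['isolator','panel','lever_axle','collar_mid','lever_tip','pivot_pin','post_top','tape_measure','glue_bottle','sand_block']:
        for r in pinpoint(c,t)[:2]:
            x,y=r['position'];z=d[int(round(y)),int(round(x))] if 0<=x<511 and 0<=y<383 else 0
            o,dd=ray(c,(x,y));print(t,np.round([x,y],1),round(r['conf'],2),np.round(o+dd*z,3))
E
```

```text
{'time': 0.0, 'joint_pos': array([-1.40199736e+00,  5.33470418e-02,  1.61430454e+00, -5.79741756e-06,
        1.47602518e+00, -1.18988965e-01]), 'joint_vel': array([-0.0002534 , -0.00050926,  0.00153529,  0.00060918, -0.001542  ,
       -0.00132387]), 'joint_efforts': array([-8.32963306e-04, -3.93686056e+01, -3.70175636e+01, -2.03799304e-04,
        6.88548724e-03,  1.86503655e-05]), 'tool_pos': array([ 0.17729296, -0.59866455,  0.23006283]), 'tool_rot': array([-1.04166031e-03,  9.89664537e-01,  1.43398110e-01, -2.88342246e-05]), 'contact_force': array([-0.10865717, -0.30904585, -0.80117674]), 'ft_torque': array([-0.02625911, -0.00247555,  0.02689448]), 'grasp_force': 0.0, 'gripper_width': 1.0024741935888055}
scene 434.312786273165 [[0.798, 0.435, -0.417, 0.093], [-0.603, 0.586, -0.542, -0.839], [0.009, 0.684, 0.73, 0.84], [0.0, 0.0, 0.0, 1.0]]
isolator [267.2 215.6] 0.59 [ 0.506 -0.351  0.074]
panel [269.1 194.7] 0.89 [ 0.54  -0.314  0.091]
lever_axle [267.5 189. ] 0.7 [ 0.549 -0.296  0.089]
collar_mid [259.2 173.9] 0.74 [ 0.531 -0.287  0.143]
lever_tip [250.  161.6] 0.82 [ 0.52  -0
[... 440 characters left out ...]
0.518 -0.307  0.077]
isolator [341.4 254.7] 0.16 [ 0.471 -0.502  0.027]
panel [252.7 204.9] 0.66 [ 0.541 -0.297  0.107]
lever_axle [251.6 203.9] 0.62 [ 0.541 -0.294  0.111]
collar_mid [243.7 204. ] 0.7 [ 0.522 -0.28   0.151]
pivot_pin [237.  218.2] 0.93 [ 0.518 -0.264  0.078]
post_top [215.4 201.6] 0.55 [ 0.534 -0.218  0.123]
post_top [214.8 183.8] 0.52 [ 0.601 -0.205  0.069]
tape_measure [255.3 220.6] 0.74 [ 0.517 -0.304  0.075]
tape_measure [144.6 262. ] 0.65 [ 0.413 -0.068  0.035]
glue_bottle [217.9 201.5] 0.7 [ 0.534 -0.224  0.126]
glue_bottle [214.5 186.9] 0.59 [ 0.599 -0.203  0.055]
sand_block [340.1 253.1] 0.62 [ 0.474 -0.499  0.028]
sand_block [254.1 205.3] 0.2 [ 0.54  -0.3    0.106]
```

```bash
python3 - <<'E'
import cv2
a=cv2.imread('pics/scene0.png')[110:310,150:400];b=cv2.imread('pics/top0.png')[120:320,100:400]
cv2.imwrite('pics/s1.png',cv2.resize(a,None,fx=3,fy=3,interpolation=cv2.INTER_CUBIC))
cv2.imwrite('pics/t1.png',cv2.resize(b,None,fx=2.6,fy=2.6,interpolation=cv2.INTER_CUBIC))
E
```

```text
(no output)
```

View pics/s1.png

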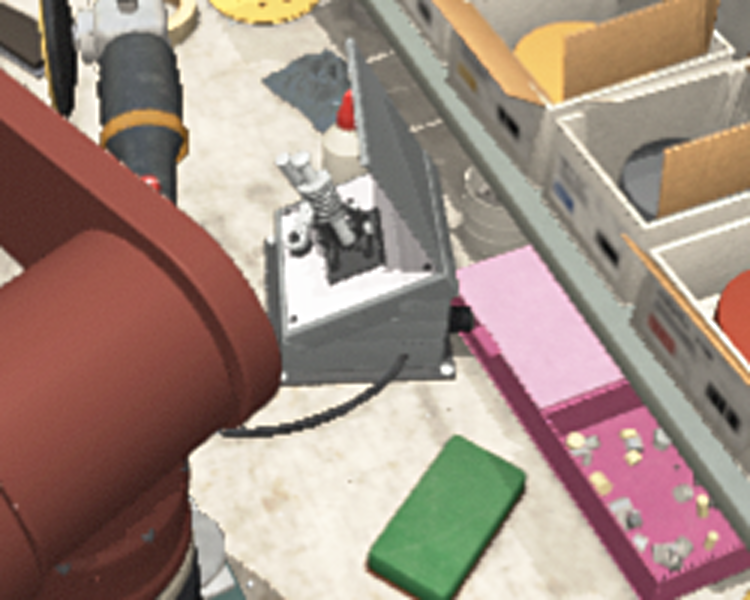

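View pics/t1.png

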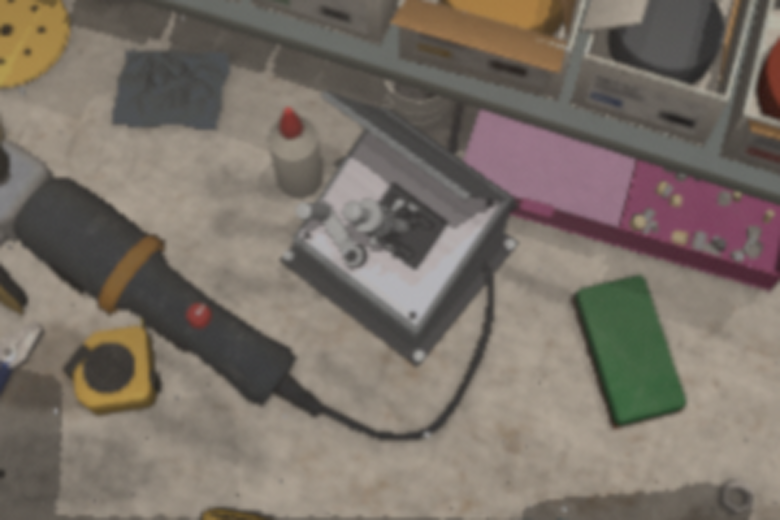

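The pictures show the box yawed by about -37°. In the scene crop the lever and post tops sit close together around (295,160). In the top crop the post top is at (305,210), the pivot at (352,255) and the lever around (360,215). I'll fit the box pose now.

```bash
cat > fit.py <<'E'
from h import *
from scipy.optimize import least_squares
from scipy.spatial.transform import Rotation as R
def panel(x,y,yaw):
    Rp=R.from_euler('z',yaw).as_matrix()@R.from_euler('y',-28,degrees=True).as_matrix()
    return np.array([x,y,.085]),Rp
def pts(p,blk,lev=0,col=0):
    o,Rp=panel(*p);a=np.radians(15)-lev;u=np.array([0,np.sin(a),np.cos(a)]);ax=np.array([0,0,.014])
    L={'panel':[0,0,0],'lever_axle':ax,'collar_mid':ax+u*(.043+col),'lever_tip':ax+u*.082,'pivot_pin':[-.045,.02,.011],
       'post_top':[-.045+.045*np.sin(blk),.02+.045*np.cos(blk),.062]}
    return {k:o+Rp@np.array(v,float) for k,v in L.items()}
E
python3 - <<'E'
from fit import *
obs=[]; 
for c in ('scene','top'):
    grab_frame(c)
    for t in ['panel','lever_axle','collar_mid','lever_tip','pivot_pin','post_top']:
        for r in pinpoint(c,t)[:2]:
            if r['conf']>.3: obs.append((c,t,np.array(r['position']),r['conf']))
    im,d=grab_frame(c)
    m=masks_of(c,'panel'); print(c,[(round(q['conf'],2),q['box'],int(q['region'].sum())) for q in m[:2]])
    if m:
        k=cv2.erode(m[0]['region'].astype(np.uint8),np.ones((3,3)))
        v,u=np.nonzero(k*(d>0)); P=np.array([ray(c,(a,b))[0]+ray(c,(a,b))[1]*d[b,a] for a,b in zip(u,v)])
        np.save(f'P_{c}.npy',P)
def f(q,full=False):
    r=[]
    T=pts(q[:3],q[3],0)
    for c,t,px,cf in obs: r.append((proj(c,T[t])[0]-px))
    return np.array(r) if full else np.ravel(r)
for loss in ['soft_l1']:
    s=least_squares(f,[.54,-.3,-.65,.2],loss=loss,f_scale=1.5,x_scale=[.01,.01,.05,.1]);print(s.x,s.cost)
for o,r in zip(obs,f(s.x,True)): print(o[0],o[1],np.round(o[2],1),round(o[3],2),np.round(r,1))
for c in ('scene','top'):
    P=np.load(f'P_{c}.npy');
    def g(q):
        o,Rp=panel(q[0]*np.cos(q[1]),q[0]*np.sin(q[1]),q[1]); return (P-o)@Rp[:,2]
    w=least_squares(g,[.6,-.65],loss='cauchy',f_scale=.0015); x=w.x
    o,Rp=panel(s.x[0],s.x[1],x[1]); L=(P-o)@Rp; ok=np.abs(L[:,2]-np.median(L[:,2]))<.004
    print(c,len(P),'yaw',x[1],'offset',x[0],'kp offset',s.x[0]*np.cos(x[1])+s.x[1]*np.sin(x[1]),'resid med',np.median(np.abs(w.fun)),'y ext',np.percentile(L[ok,1],[1,99]),'x ext',np.percentile(L[ok,0],[1,99]))
E
```

```text
scene [(0.84, [242.2, 122.2, 53.5, 98.1], 2721), (0.72, [250.1, 166.9, 15.6, 18.3], 148)]Traceback (most recent call last):
  File "<stdin>", line 12, in <module>
  File "h.py", line 4, in ray
    i=camera_info(cam);K=np.array([[i['fx'],0,i['cx']],[0,i['fy'],i['cy']],[0,0,1]])
ValueError: time passes only in moves, steps and waits
```

```bash
sed -i 's/^from plant import \*/from plant import *\nimport functools\ncamera_info=functools.lru_cache(None)(camera_info)/' h.py
cat > run1.py <<'E'
from fit import *
obs=[]; 
for c in ('scene','top'):
    im,d=grab_frame(c)
    for t in ['panel','lever_axle','collar_mid','lever_tip','pivot_pin','post_top']:
        for r in pinpoint(c,t)[:2]:
            if r['conf']>.3: obs.append((c,t,np.array(r['position']),r['conf']))
    m=masks_of(c,'panel'); print(c,[(round(q['conf'],2),q['box'],int(q['region'].sum())) for q in m[:2]])
    if m:
        k=cv2.erode(m[0]['region'].astype(np.uint8),np.ones((3,3)))
        v,u=np.nonzero(k*(d>0)); P=np.array([ray(c,(a,b))[0]+ray(c,(a,b))[1]*d[b,a] for a,b in zip(u,v)])
        np.save(f'P_{c}.npy',P)
def f(q,full=False):
    r=[]
    T=pts(q[:3],q[3],0)
    for c,t,px,cf in obs: r.append((proj(c,T[t])[0]-px))
    return np.array(r) if full else np.ravel(r)
s=least_squares(f,[.54,-.3,-.65,.2],loss='soft_l1',f_scale=1.5,x_scale=[.01,.01,.05,.1]);print(s.x,s.cost)
for o,r in zip(obs,f(s.x,True)): print(o[0],o[1],np.round(o[2],1),round(o[3],2),np.round(r,1))
for c in ('scene','top'):
    P=np.load(f'P_{c}.npy');o,Rp=panel(*s.x[:3]);P=P[np.abs((P-o)@Rp[:,2])<.012]
    def g(q):
        o,Rp=panel(q[0]*np.cos(q[1]),q[0]*np.sin(q[1]),q[1]); return (P-o)@Rp[:,2]
    w=least_squares(g,[.6,-.65],loss='cauchy',f_scale=.0015); x=w.x
    o,Rp=panel(s.x[0],s.x[1],x[1]); L=(P-o)@Rp; ok=np.abs(L[:,2]-np.median(L[:,2]))<.004
    print(c,len(P),'yaw',x[1],'offset',x[0],'kp offset',s.x[0]*np.cos(x[1])+s.x[1]*np.sin(x[1]),'resid med',np.median(np.abs(w.fun)),'y ext',np.percentile(L[ok,1],[1,99]),'x ext',np.percentile(L[ok,0],[1,99]))
E
python3 run1.py
```

```text
scene [(0.84, [244.2, 122.7, 51.3, 97.5], 2876)]
top [(0.75, [211.8, 154.3, 82.3, 90.7], 3656)]
[ 0.54778275 -0.30081161 -0.6099466   0.38180775] 55.482007155752946
scene panel [267.7 191.1] 0.89 [0.4 0.5]
scene lever_axle [266.2 188.3] 0.95 [-0.7 -0.2]
scene collar_mid [256.2 173.9] 0.53 [ 1.  -0.1]
scene lever_tip [248.  159.6] 0.5 [1.5 0.8]
scene pivot_pin [247.2 188.5] 0.67 [1.8 0.7]
scene post_top [246.2 163.5] 0.48 [-1.5 -2. ]
top panel [256.1 204.6] 0.66 [-1.2  1.3]
top lever_axle [252.8 206.3] 0.81 [ 0.2 -0.5]
top collar_mid [243.7 201.9] 0.52 [-0.8  0.5]
top lever_tip [233.1 201.3] 0.67 [-0.1 -2.1]
top pivot_pin [233.9 217.1] 0.61 [ 0.9 -0.2]
top pivot_pin [243.3 202.9] 0.43 [-8.5 14. ]
top post_top [216.1 202.2] 0.63 [-0.1 -3.2]
top post_top [214.6 189.7] 0.49 [1.4 9.3]
scene 1225 yaw -0.5879234419489696 offset 0.6225997883220435 kp offset 0.622647297553509 resid med 0.0013539668918688351 y ext [-0.05476132  0.06798398] x ext [-0.06134931  0.05849526]
top 2169 yaw -0.5936630066509574 offset 0.621002547744931 kp offset 0.6223298876871618 resid med 0.0014600487095681855 y ext [-0.0545589   0.06849109] x ext [-0.06034908  0.05249105]
```

```bash
cat > run2.py <<'E'
from fit import *
obs=[]
for k in range(4):
  for c in ('scene','top'):
    grab_frame(c)
    for t in ['lever_axle','collar_mid','lever_tip','pivot_pin','post_top']:
        for r in pinpoint(c,t)[:2]:
            if r['conf']>.35: obs.append((c,t,np.array(r['position']),r['conf']))
P=np.vstack([np.load(f'P_{c}.npy') for c in ('scene','top')]);o,Rp=panel(.548,-.301,-.6);P=P[np.abs((P-o)@Rp[:,2])<.006][::10]
def f(q):
    T=pts(q[:3],q[3],0); o,Rp=panel(*q[:3])
    r=np.concatenate([proj(c,T[t])[0]-px for c,t,px,cf in obs])
    return np.concatenate([r/1.5,(P-o)@Rp[:,2]/.0015*.35])
s=least_squares(f,[.548,-.301,-.6,.38],loss='cauchy',f_scale=1,x_scale=[.01,.01,.05,.1]);print(s.x)
C=np.linalg.inv(s.jac.T@s.jac);print('sd',np.sqrt(np.diag(C)))
T=pts(s.x[:3],s.x[3])
for c in ('scene','top'):
  for t in T:
    q=[np.round(proj(c,T[t])[0]-o[2],1).tolist() for o in obs if o[0]==c and o[1]==t]
    print(c,t,np.round(proj(c,T[t])[0],1),q)
np.save('box.npy',s.x);print(state()['time'])
for c in ('scene','top'):
    im=cv2.imread(f'pics/{c}0.png');z=6;c0=(225,125) if c=='scene' else (195,150)
    im=cv2.resize(im[c0[1]:c0[1]+95,c0[0]:c0[0]+66 if c=='scene' else c0[0]+66],None,fx=z,fy=z,interpolation=cv2.INTER_CUBIC)
    o,Rp=panel(*s.x[:3])
    for n,p in T.items(): cv2.circle(im,tuple(int(v) for v in (proj(c,p)[0]-c0+.5)*z),3,(0,0,255),-1)
    for l in [[[.063,.07,.13],[.063,-.056,.13],[.063,-.056,0],[.063,.07,0],[.063,.07,.13]],[[-.062,.07,0],[-.062,-.056,0],[.06,-.056,0]]]:
        cv2.polylines(im,[((proj(c,o+np.array(l)@Rp.T)-c0+.5)*z).astype(int)],False,(0,255,0),1)
    cv2.imwrite(f'pics/ov_{c}.png',im)
a,b=cv2.imread('pics/ov_scene.png'),cv2.imread('pics/ov_top.png');cv2.imwrite('pics/ov.png',np.hstack([a,b]))
E
python3 run2.py
```

```text
[ 0.54617134 -0.30131316 -0.5861647   0.47626356]
sd [0.00087636 0.00105025 0.01582207 0.06494334]
scene panel [267.7 192. ] []
scene lever_axle [265.1 188.6] [[-3.2, -1.4], [0.2, 0.7], [-0.4, 1.5], [-0.6, 0.4]]
scene collar_mid [256.7 174.5] [[0.0, 1.1], [-3.0, 0.6], [1.0, 1.2], [0.8, -1.3]]
scene lever_tip [248.8 161.2] [[-1.3, 1.7], [0.0, 0.8], [-1.8, 0.9], [0.6, 0.9], [2.9, -27.0]]
scene pivot_pin [248.4 189.9] [[-20.4, -3.2], [1.0, 4.3], [1.2, 1.0], [2.4, 2.6], [1.4, 2.9]]
scene post_top [245.1 162.1] [[-20.4, -26.5], [-1.0, -2.0], [-21.3, -54.6], [-0.5, -1.8], [-1.0, -2.0], [-2.0, -1.8]]
top panel [255.1 206.6] []
top lever_axle [253.2 206.5] [[2.3, 2.1], [0.1, 1.1], [-1.6, 3.2], [-1.2, 0.4], [-0.6, 1.0], [0.8, -13.9]]
top collar_mid [243.2 203.4] [[-0.4, 2.0], [1.2, -0.8], [-1.5, 3.0], [0.2, 2.6]]
top lever_tip [233.4 200.4] [[-1.6, 0.3], [-2.4, -1.8], [-20.0, -5.7], [-0.8, -0.9], [-2.7, 0.7], [87.8, -61.0]]
top pivot_pin [235.2 218.1] [[-1.2, -2.6], [-0.8, -1.7], [-0.1, 1.1], [-7.6, 18.0], [0.5, 0.3]]
top post_top [217.8 199.5] [[3.3, -3.6], [-0.0, -2.0], [2.5, -3.0]]
4.75
```

View pics/ov.png

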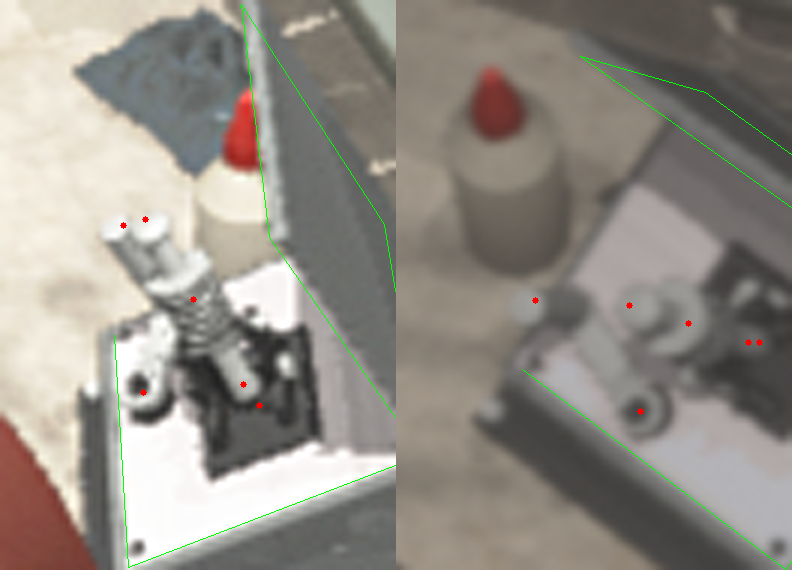

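The overlay fits well: pivot, panel edges and visor all lie on the model. The lever knob shows at about (645,305) in the top half and (154,221) in the scene half, slightly right of the model. The post top is at (528,306) in the top half and (118,231) in the scene half. I'll refine with those readings.

```bash
cat > run3.py <<'E'
from fit import *
q0=np.load('box.npy')
S=lambda x,y:np.array([225+x/6-.5,125+y/6-.5]); T_=lambda x,y:np.array([195+(x-396)/6-.5,150+y/6-.5])
ob=[('scene','lever_tip',S(154,221)),('top','lever_tip',T_(645,305)),('scene','post_top',S(118,231)),('top','post_top',T_(528,306)),
('scene','pivot_pin',S(142,387)),('top','pivot_pin',T_(641,410))]
def f(q):
    T=pts(q[:3],q[3],q[4]); o,Rp=panel(*q[:3])
    r=np.concatenate([proj(c,T[t])[0]-px for c,t,px in ob])
    return np.concatenate([r,(q[:3]-q0[:3])/[.001,.001,.012],[q[4]/.03]])
s=least_squares(f,[*q0,0.01]);print(s.x,np.round(s.fun[:12].reshape(-1,2),1).tolist());np.save('box2.npy',s.x)
E
python3 run3.py
cat > plan.py <<'E'
from fit import *
def pose():
    s=state();w,x,y,z=s['tool_rot'];return s['tool_pos'],R.from_quat([x,y,z,w])
def tgt(q,u,c,loc):  # tool z=-u, closing along c (panel axes), tip at loc
    o,Rp=panel(*q[:3]);z=-Rp@np.array(u,float);z/=np.linalg.norm(z);y=Rp@np.array(c,float);y-=z*(z@y);y/=np.linalg.norm(y)
    return o+Rp@np.array(loc,float),R.from_matrix(np.c_[np.cross(y,z),y,z])
def go(a,b,n=None):
    d=b[0]-a[0];r=(b[1]*a[1].inv()).as_rotvec(degrees=True)
    n=n or int(max(np.ceil(np.abs(d).max()/.035),np.ceil(np.linalg.norm(r)/6.5)))
    print(n,'rows of',np.round(d/n,4).tolist(),np.round(r/n,2).tolist(),'total',np.round(d,4),np.round(r,1));return b
def lev(lean,d): # axis dir and point d from axle
    u=np.array([0,np.sin(lean),np.cos(lean)]);return u,np.array([0,0,.014])+u*d
E
python3 - <<'E'
from plan import *
q=np.load('box2.npy');p=pose();print(p[0])
u,l=lev(np.radians(15)-q[4],.033)
g=tgt(q,u,[0,1,0],l);print('grasp',g[0],g[1].as_quat())
h=(g[0]+(-g[1].as_matrix()[:,2])*.10,g[1]);print('hover',h[0],)
go(p,h);go(h,g)
E
```

```text
[ 0.54671826 -0.30202157 -0.58648614  0.37953696  0.02390511] [[-1.0, 0.3], [-1.6, 0.4], [-0.2, -0.7], [-0.0, -0.1], [0.6, 1.0], [0.2, 0.0]]
[ 0.17738994 -0.59929571  0.2313259 ]
grasp [ 0.53300771 -0.28357424  0.12567793] [ 0.30597292  0.9140136  -0.17966213  0.19667545]
hover [ 0.50804925 -0.23869604  0.21148598]
20 rows of [0.0165, 0.018, -0.001] [-1.57, 1.07, 6.14] total [ 0.3307  0.3606 -0.0198] [-31.5  21.4 122.8]
3 rows of [0.0083, -0.015, -0.0286] [0.0, 0.0, 0.0] total [ 0.025  -0.0449 -0.0858] [0. 0. 0.]
```

```bash
python3 - <<'E'
from plan import *
q=np.load('box2.npy');p=pose()
u,l=lev(np.radians(15)-q[4],.033+.13)
g=tgt(q,u,[0,1,0],l);print(g[0]);go(p,g,20)
E
```

```text
[ 0.50056172 -0.22523258  0.2372284 ]
20 rows of [0.0162, 0.0187, 0.0003] [-1.57, 1.07, 6.14] total [0.3232 0.3741 0.0059] [-31.5  21.4 122.8]
```

```bash
python3 -m handwheel '[[[0.0162,0.0187,0.006,-1.57,1.07,6.14],[0.0162,0.0187,0.006,-1.57,1.07,6.14],[0.0162,0.0187,0.006,-1.57,1.07,6.14],[0.0162,0.0187,0.006,-1.57,1.07,6.14],[0.0162,0.0187,0.006,-1.57,1.07,6.14],[0.0162,0.0187,0.006,-1.57,1.07,6.14],[0.0162,0.0187,0.006,-1.57,1.07,6.14],[0.0162,0.0187,0.006,-1.57,1.07,6.14],[0.0162,0.0187,0.006,-1.57,1.07,6.14],[0.0162,0.0187,0.006,-1.57,1.07,6.14],[0.0162,0.0187,-0.0054,-1.57,1.07,6.14],[0.0162,0.0187,-0.0054,-1.57,1.07,6.14],[0.0162,0.0187,-0.0054,-1.57,1.07,6.14],[0.0162,0.0187,-0.0054,-1.57,1.07,6.14],[0.0162,0.0187,-0.0054,-1.57,1.07,6.14],[0.0162,0.0187,-0.0054,-1.57,1.07,6.14],[0.0162,0.0187,-0.0054,-1.57,1.07,6.14],[0.0162,0.0187,-0.0054,-1.57,1.07,6.14],[0.0162,0.0187,-0.0054,-1.57,1.07,6.14],[0.0162,0.0187,-0.0054,-1.57,1.07,6.14]]]' 0.55
python3 - <<'E'
from plan import *
q=np.load('box2.npy');p=pose();print(state()['joint_pos'].round(2))
u,l=lev(np.radians(15)-q[4],.033+.13);go(p,tgt(q,u,[0,1,0],l))
u,l=lev(np.radians(15)-q[4],.033);go(p,tgt(q,u,[0,1,0],l))
E
```

```text
time: 6.42
tool_pos: [0.5021, -0.224, 0.2372]
tool_rot: [0.197, 0.303, 0.915, -0.18]
contact_force: [0.7, -0.8, 0.1]
gripper_width: 0.548
grasp_force: 0.0
[-0.39 -0.39  2.06 -0.37  1.06 -1.21]
1 rows of [-0.0015, -0.0012, 0.0] [0.1, -0.08, -0.28] total [-0.0015 -0.0012  0.    ] [ 0.1 -0.1 -0.3]
4 rows of [0.0077, -0.0149, -0.0279] [0.02, -0.02, -0.07] total [ 0.0309 -0.0595 -0.1115] [ 0.1 -0.1 -0.3]
```

```bash
python3 -m handwheel '[[[0.0062,-0.0119,-0.0223,0.1,-0.1,-0.3],[0.0062,-0.0119,-0.0223,0,0,0],[0.0062,-0.0119,-0.0223,0,0,0],[0.0062,-0.0119,-0.0223,0,0,0],[0,0,0,0,0,0]]]' 
python3 - <<'E'
from plan import *
q=np.load('box2.npy');p=pose()
u,l=lev(np.radians(15)-q[4],.033);go(p,tgt(q,u,[0,1,0],l))
a,_=grab_frame('scene');b,_=grab_frame('top')
f=lambda im,x,y:cv2.resize(im[y:y+100,x:x+66],None,fx=6,fy=6,interpolation=cv2.INTER_CUBIC)
cv2.imwrite('pics/g.png',np.hstack([f(a,225,125),f(b,205,150)]))
E
```

```text
time: 6.83
tool_pos: [0.5237, -0.2727, 0.1421]
tool_rot: [0.192, 0.309, 0.914, -0.179]
contact_force: [-0.9, 0.8, -0.7]
gripper_width: 0.552
grasp_force: 0.0
1 rows of [0.0093, -0.0109, -0.0164] [-0.33, -0.42, 0.44] total [ 0.0093 -0.0109 -0.0164] [-0.3 -0.4  0.4]
```

View pics/g.png

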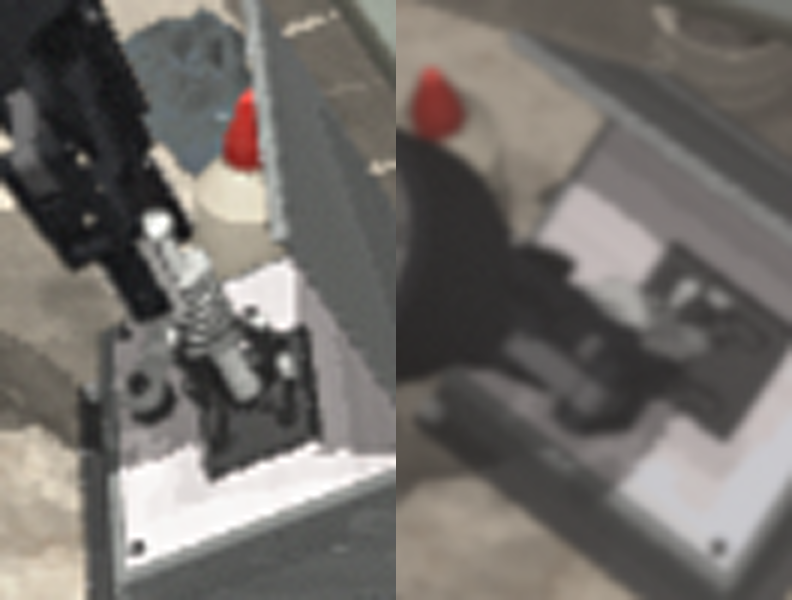

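```bash
python3 - <<'E'
from plan import *
q=np.load('box2.npy');p=pose();o,Rp=panel(*q[:3]);M=p[1].as_matrix()
print('TCP in panel',(p[0]-o)@Rp, 'axes in panel y',Rp.T@M[:,1],'z',Rp.T@M[:,2],'cmd? ',p[0])
im={}
for c,c0 in (('scene',(225,125)),('top',(205,150))):
    for n,v in dict(tcp=[0,0,0],yp=[0,.024,-.005],ym=[0,-.024,-.005],grasp=[0,0,-.019],body=[0,0,-.073],ypb=[0,.04,-.05],ymb=[0,-.04,-.05]).items():
        print(c,n,((proj(c,p[0]+M@np.array(v))[0]-c0+.5)*6+(0 if c=='scene' else np.array([396,0]))).round())
E
```

```text
TCP in panel [-0.00066155  0.01269547  0.07078761] axes in panel y [ 0.00571826  0.97140648 -0.23735365] z [-0.00386066 -0.23733431 -0.97142036] cmd?  [ 0.52557865 -0.2727321   0.14719117]
scene tcp [175. 273.]
scene yp [173. 231.]
scene ym [166. 298.]
scene grasp [152. 235.]
scene body [ 84. 121.]
scene ypb [122. 118.]
scene ymb [105. 226.]
top tcp [612. 321.]
top yp [558. 280.]
top ym [653. 359.]
top grasp [584. 313.]
top body [499. 287.]
top ypb [456. 231.]
top ymb [619. 368.]
```

The picture shows the collar between the fingers. The right finger's tip is at (160,298) and the left finger lies behind the lever. The lever looks 2–3 px off the model axis, so I'll draw the lever model over the clean picture.

```bash
cat > wf.py <<'E'
from plan import *
def wire(im,c,c0,z,q,lv,col,color,off=0):
    o,Rp=panel(*q[:3]);a=np.radians(15)-lv;u=np.array([0,np.sin(a),np.cos(a)]);v=np.array([0,np.cos(a),-np.sin(a)]);t=np.linspace(0,6.3,40)
    for d,r in ((.029+col,.012),(.054+col,.0135),(.058+col,.0135),(.082,.0085)):
        P=np.array([0,0,.014])+u*d+r*(np.outer(np.cos(t),[1,0,0])+np.outer(np.sin(t),v))
        cv2.polylines(im,[((proj(c,o+P@Rp.T)-c0+.5)*z).astype(int)],True,color,1)
    b=q[3];pc=np.array([-.045+.045*np.sin(b),.02+.045*np.cos(b),0])
    for h in (.0135,.062):
        P=pc+[0,0,h]+.007*(np.outer(np.cos(t),[1,0,0])+np.outer(np.sin(t),[0,1,0]))
        cv2.polylines(im,[((proj(c,o+P@Rp.T)-c0+.5)*z).astype(int)],True,color,1)
def crop(im,c0,w,h,z): return cv2.resize(im[c0[1]:c0[1]+h,c0[0]:c0[0]+w],None,fx=z,fy=z,interpolation=cv2.INTER_CUBIC)
E
python3 - <<'E'
from wf import *
q=np.load('box2.npy');out=[]
for c,c0 in (('scene',(238,150)),('top',(208,180))):
    i=crop(cv2.imread(f'pics/{c}0.png'),c0,45 if c=='scene' else 50,50,8);
    if c=='scene': wire(i,c,c0,8,q,q[4],0,(0,0,255))
    else: wire(i,c,c0,8,q,q[4],0,(0,0,255))
    out.append(i)
cv2.imwrite('pics/wf.png',np.hstack(out))
E
```

```text
(no output)
```

View pics/wf.png

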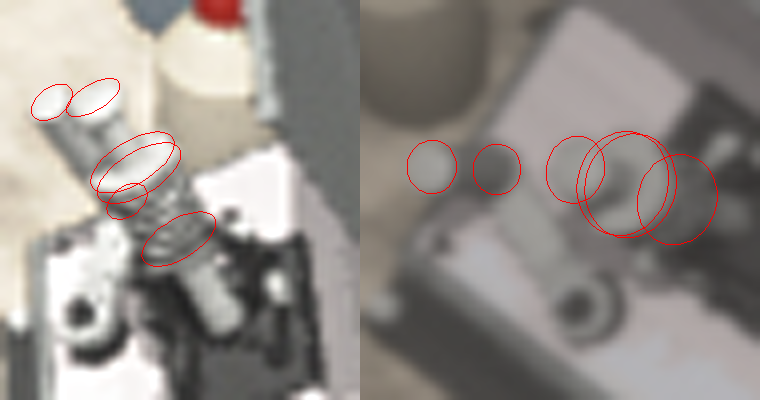

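The model rings lie on the knob, flange and post in both views, so the pose is good to about 2 mm. Next I descend the rest of the way and close.

```bash
python3 -m handwheel '[[[0.0035,-0.006,-0.0115,0,0,0],[0.0035,-0.006,-0.0115,0,0,0],[0,0,0,0,0,0],[0,0,0,0,0,0]]]' 
python3 - <<'E'
from plan import *
q=np.load('box2.npy');p=pose();o,Rp=panel(*q[:3]);print((p[0]-o)@Rp)
u,l=lev(np.radians(15)-q[4],.033);print(l);go(p,tgt(q,u,[0,1,0],l))
E
```

```text
time: 7.27
tool_pos: [0.5336, -0.2848, 0.1266]
tool_rot: [0.197, 0.309, 0.913, -0.18]
contact_force: [0.1, 0.0, 0.6]
gripper_width: 0.551
grasp_force: 0.0
[0.00141285 0.00708662 0.046343  ]
[0.         0.00777667 0.0460706 ]
1 rows of [-0.0006, 0.0012, -0.0009] [-0.05, 0.13, 0.34] total [-0.0006  0.0012 -0.0009] [-0.   0.1  0.3]
```

```bash
python3 -m handwheel '[[[-0.0006,0.001,0,0,0,0],[0,0,0,0,0,0],[0,0,0,0,0,0],[0,0,0,0,0,0],[0,0,0,0,0,0],[0,0,0,0,0,0],[0,0,0,0,0,0],[0,0,0,0,0,0],[0,0,0,0,0,0]]]' 0
python3 - <<'E'
from plan import *
print(state()['ft_torque'])
q=np.load('box2.npy');p=pose();o,Rp=panel(*q[:3]);print((p[0]-o)@Rp, 'lift 3 rows of', Rp@np.array([0,np.sin(.238),np.cos(.238)])*.0135/3)
E
```

```text
time: 8.02
tool_pos: [0.5336, -0.2832, 0.1273]
tool_rot: [0.198, 0.309, 0.913, -0.179]
contact_force: [-1.8, 6.2, 4.4]
gripper_width: 0.277
grasp_force: 58.3
[0.69630605 0.14450052 0.11105938]
[0.00101736 0.00843652 0.04737277] lift 3 rows of [-0.00112283  0.00201987  0.00386126]
```

```bash
python3 -m handwheel '[[[-0.0011,0.002,0.0039,0,0,0],[-0.0011,0.002,0.0039,0,0,0],[-0.0011,0.002,0.0039,0,0,0],[0,0,0,0,0,0],[0,0,0,0,0,0]]]'
python3 - <<'E'
from plan import *
q=np.load('box2.npy');p=pose();o,Rp=panel(*q[:3]);L=(p[0]-o)@Rp;print(L)
F=Rp.T@state()['contact_force'];print('F panel',F)
# arc rows about axle, 6 rows of 5.0 deg (actual TCP)
N=6;th=(.524-q[4]+0.02)/N;print('deg/row',np.degrees(th),'rotvec',Rp[:,0]*np.degrees(th))
r=L-[0,0,.014];
for k in range(N):
    a=th;n=np.array([r[0],r[1]*np.cos(a)-r[2]*np.sin(a)*1,r[1]*np.sin(a)+r[2]*np.cos(a)]);print(np.round(Rp@(n-r),4).tolist());r=n
E
```

```text
time: 8.43
tool_pos: [0.5301, -0.2778, 0.1377]
tool_rot: [0.198, 0.309, 0.913, -0.179]
contact_force: [6.3, -4.0, -4.6]
gripper_width: 0.274
grasp_force: 59.6
[0.00069742 0.01102012 0.05932932]
F panel [ 4.43834024  0.14676908 -7.56985331]
deg/row 4.966540360708665 rotvec [ 3.65238722 -2.42693254  2.33164946]
[-0.0025, -0.0031, 0.0007]
[-0.0024, -0.0032, 0.0004]
[-0.0023, -0.0033, 0.0001]
[-0.0021, -0.0034, -0.0002]
[-0.002, -0.0035, -0.0005]
[-0.0018, -0.0035, -0.0008]
```

```bash
python3 -m handwheel '[[[-0.0004,0.0007,0.0013,0,0,0],[-0.0025,-0.0031,0.0007,3.65,-2.43,2.33],[-0.0024,-0.0032,0.0004,3.65,-2.43,2.33],[0,0,0,0,0,0]]]'
python3 - <<'E'
from plan import *
q=np.load('box2.npy');p=pose();o,Rp=panel(*q[:3]);L=(p[0]-o)@Rp;M=p[1].as_matrix();z=-Rp.T@M[:,2];r=L-[0,0,.014]
print(L,'tool lean deg',np.degrees(np.arctan2(z[1],z[2])),'pos lean',np.degrees(np.arctan2(r[1],r[2])),np.hypot(r[1],r[2]))
print('F panel',Rp.T@state()['contact_force'])
E
```

```text
time: 8.77
tool_pos: [0.5242, -0.2843, 0.1403]
tool_rot: [0.224, 0.292, 0.925, -0.097]
contact_force: [10.0, 1.3, -4.0]
gripper_width: 0.274
grasp_force: 62.3
[0.00073624 0.0023292  0.06219321] tool lean deg 3.5032409112961624 pos lean 2.766979735085157 0.04824945871072406
F panel [ 4.83365351  6.65070043 -7.15411872]
```

```bash
python3 -m handwheel '[[[-0.0023,-0.0034,0.0001,3.65,-2.43,2.33],[-0.0022,-0.0035,-0.0002,3.65,-2.43,2.33],[-0.0021,-0.0036,-0.0005,3.65,-2.43,2.33],[-0.0019,-0.0036,-0.0008,3.65,-2.43,2.33],[0,0,0,0,0,0],[0,0,0,0,0,0]]]'
cat > chk.py <<'E'
from plan import *
q=np.load('box2.npy');p=pose();o,Rp=panel(*q[:3]);L=(p[0]-o)@Rp;M=p[1].as_matrix();z=-Rp.T@M[:,2];r=L-[0,0,.014]
print(L,'tool lean deg',np.degrees(np.arctan2(z[1],z[2])),'pos lean',np.degrees(np.arctan2(r[1],r[2])),np.hypot(r[1],r[2]))
print('F panel',Rp.T@state()['contact_force']);print('along lever 1mm:',np.round(Rp@[0,-np.sin(np.radians(15))*.001,np.cos(np.radians(15))*.001],5),'y 1mm',np.round(Rp[:,1]*.001,5))
E
python3 chk.py
```

```text
time: 9.27
tool_pos: [0.517, -0.296, 0.1392]
tool_rot: [0.269, 0.249, 0.928, 0.065]
contact_force: [13.2, 6.8, -1.8]
gripper_width: 0.271
grasp_force: 60.1
[ 0.00062765 -0.01145237  0.06102485] tool lean deg -16.466623427868093 pos lean -13.687285693814125 0.048399311426810324
F panel [ 5.52272794 13.00658914 -5.00790727]
along lever 1mm: [-5.2e-04  4.0e-05  8.5e-04] y 1mm [0.00055 0.00083 0.     ]
```

```bash
python3 -m handwheel '[[[0.0021,-0.0002,-0.0034,0,0,0],[0.0021,-0.0002,-0.0034,0,0,0],[0.0016,-0.0001,-0.0026,0,0,0],[0.001,0,-0.0017,0,0,0],[0,0,0,0,0,0],[0,0,0,0,0,0]]]'; python3 chk.py
```

```text
time: 9.77
tool_pos: [0.5239, -0.2964, 0.1281]
tool_rot: [0.269, 0.247, 0.929, 0.063]
contact_force: [8.4, 5.5, -1.3]
gripper_width: 0.274
grasp_force: 60.3
[ 0.00069378 -0.00797695  0.04844635] tool lean deg -16.32141274195026 pos lean -13.038494500063388 0.03535792064047902
F panel [ 2.86107095  9.26980156 -3.03336427]
along lever 1mm: [-5.2e-04  4.0e-05  8.5e-04] y 1mm [0.00055 0.00083 0.     ]
```

```bash
python3 -m handwheel '[[[0.0006,0,-0.0009,0,0,0],[0,0,0,0,0,0]]]'; python3 chk.py; python3 -m handwheel '[[[0,0,0,0,0,0],[0,0,0,0,0,0],[0,0,0,0,0,0],[0,0,0,0,0,0]]]' 0.55; python3 chk.py
```

```text
time: 9.93
tool_pos: [0.5244, -0.2965, 0.1272]
tool_rot: [0.269, 0.247, 0.929, 0.063]
contact_force: [8.0, 5.6, 0.2]
gripper_width: 0.274
grasp_force: 60.3
[ 0.00069379 -0.00769976  0.04742977] tool lean deg -16.31448883342475 pos lean -12.970520455223696 0.03430503716893939
F panel [ 3.25248945  9.04450808 -1.46431748]
along lever 1mm: [-5.2e-04  4.0e-05  8.5e-04] y 1mm [0.00055 0.00083 0.     ]
time: 10.27
tool_pos: [0.5228, -0.2982, 0.1261]
tool_rot: [0.268, 0.248, 0.929, 0.061]
contact_force: [0.4, 0.0, 0.3]
gripper_width: 0.549
grasp_force: 0.0
[-0.00011859 -0.01007426  0.04666548] tool lean deg -16.06732697272032 pos lean -17.140118646241397 0.03418367980360531
F panel [0.44808841 0.24115019 0.07497364]
along lever 1mm: [-5.2e-04  4.0e-05  8.5e-04] y 1mm [0.00055 0.00083 0.     ]
```

```bash
python3 -m handwheel '[[[-0.017,0.0013,0.028,0,0,0],[-0.017,0.0013,0.028,0,0,0],[-0.017,0.0013,0.028,0,0,0],[-0.038,0.03,0.01,0,0,0],[-0.038,0.03,0,0,0,0],[0,0,0,0,0,0]]]' 0.4
python3 - <<'E'
from wf import *
q=np.load('box2.npy');out=[]
o,Rp=panel(*q[:3])
for c,c0 in (('scene',(238,150)),('top',(208,180))):
    im,d=grab_frame(c);cv2.imwrite(f'pics/{c}1.png',im)
    for t in ('collar_mid','lever_tip','post_top','glue_bottle'):
        print(c,t,[(np.round(r['position'],1).tolist(),round(r['conf'],2)) for r in pinpoint(c,t)[:2]])
    m=masks_of(c,'glue_bottle')
    for k in m[:2]:
        v,u=np.nonzero(k['region']*(d>0));P=np.array([ray(c,(a,b))[0]+ray(c,(a,b))[1]*d[b,a] for a,b in zip(u,v)]);
        P=P[P[:,2]>.02];print(c,'bottle',k['conf'],np.median(P,0),'panel y min',np.percentile((P-[o[0],o[1],0])@Rp[:,1],[2,50,98]),'x',np.percentile((P-[o[0],o[1],0])@[np.cos(q[2]),np.sin(q[2]),0],[2,98]),'top',P[:,2].max())
    for l,cc in ((.524,0),(.524,.010)):
        pp=pts(q[:3],q[3],l,cc);print(cc,'model mid,tip',proj(c,pp['collar_mid'])[0].round(1),proj(c,pp['lever_tip'])[0].round(1))
    i=crop(im,c0,45 if c=='scene' else 50,50,8);j=i.copy();wire(i,c,c0,8,q,.524,0,(0,0,255));out.append(i)
cv2.imwrite('pics/wf1.png',np.hstack(out))
E
```

```text
time: 10.77
tool_pos: [0.4036, -0.2397, 0.2187]
tool_rot: [0.269, 0.247, 0.929, 0.06]
contact_force: [0.4, 0.4, -0.1]
gripper_width: 0.401
grasp_force: 0.0
scene collar_mid [([257.4, 181.1], 0.46)]
scene lever_tip [([268.2, 178.6], 0.57), ([299.4, 286.1], 0.19)]
scene post_top [([245.7, 161.7], 0.58)]
scene glue_bottle [([264.4, 179.3], 0.74)]
scene bottle 0.53 [ 0.60776775 -0.20356345  0.08500174] panel y min [0.10533878 0.11541004 0.13043206] x [-0.01817207  0.01126209] top 0.13160728546867173
0 model mid,tip [257.7 181.4] [250.2 174.4]
0.01 model mid,tip [255.8 179.7] [250.2 174.4]
top collar_mid [([251.0, 206.0], 0.51)]
top lever_tip [([145.9, 262.7], 0.56), ([248.5, 213.1], 0.53)]
top post_top [([214.0, 201.6], 0.5)]
top glue_bottle [([214.3, 187.3], 0.8)]
top bottle 0.79 [ 0.60841259 -0.20061699  0.08546476] panel y min [0.10649012 0.11866943 0.14221913] x [-0.01874893  0.01861695] top 0.13642943353998038
0 model mid,tip [251.9 209.4] [250.3 212.5]
0.01 model mid,tip [251.5 210.2] [250.3 212.5]
```

View pics/wf1.png

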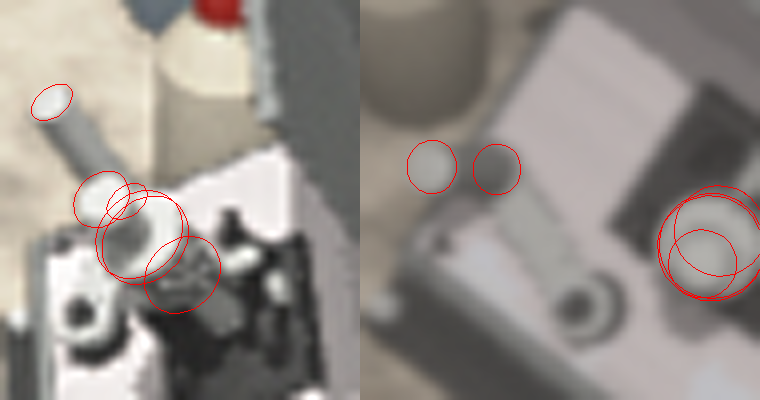

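The lever is over (0.524) and the collar fully down; the model rings match the flange in both views (scene (142,237)). The post is where it was. Next I go to the post.

```bash
python3 - <<'E'
from plan import *
q=np.load('box2.npy');p=pose();b=q[3];c=[np.sin(b),np.cos(b),0];l=lambda h:[-.045+.045*np.sin(b),.02+.045*np.cos(b),h]
h=go(p,tgt(q,[0,0,1],c,l(.13)));print(h[0]);go(h,tgt(q,[0,0,1],c,l(.046)))
E
```

```text
5 rows of [0.0204, 0.0081, -0.0063] [-0.37, 0.93, -5.25] total [ 0.1019  0.0403 -0.0313] [ -1.8   4.7 -26.3]
[ 0.50925469 -0.20293125  0.18648403]
3 rows of [0.0109, -0.0073, -0.0247] [0.0, 0.0, 0.0] total [ 0.0328 -0.0218 -0.0742] [0. 0. 0.]
```

```bash
python3 -m handwheel '[[[0.0204,0.0081,0,-0.37,0.93,-5.25],[0.0204,0.0081,0,-0.37,0.93,-5.25],[0.0204,0.0081,0,-0.37,0.93,-5.25],[0.0204,0.0081,-0.01,-0.37,0.93,-5.25],[0.0204,0.0081,-0.021,-0.37,0.93,-5.25],[0,0,0,0,0,0],[0,0,0,0,0,0]]]' 0.32
cat > c2.py <<'E'
from plan import *
q=np.load('box2.npy');p=pose();b=q[3];c=[np.sin(b),np.cos(b),0];l=lambda h:[-.045+.045*np.sin(b),.02+.045*np.cos(b),h]
o,Rp=panel(*q[:3]);print((p[0]-o)@Rp,l(0));go(p,tgt(q,[0,0,1],c,l(.13)));go(p,tgt(q,[0,0,1],c,l(.046)));print(Rp.T@state()['contact_force'])
E
python3 c2.py
```

```text
time: 11.95
tool_pos: [0.4983, -0.2057, 0.1888]
tool_rot: [0.24, 0.43, 0.87, -0.016]
contact_force: [0.5, 0.1, 0.3]
gripper_width: 0.318
grasp_force: 0.0
[-0.03392073  0.05346225  0.13563897] [np.float64(-0.02832793114098656), np.float64(0.06179763294685854), 0]
1 rows of [0.0109, 0.0027, -0.0024] [-0.38, 0.05, -2.82] total [ 0.0109  0.0027 -0.0024] [-0.4  0.  -2.8]
3 rows of [0.0146, -0.0064, -0.0255] [-0.13, 0.02, -0.94] total [ 0.0438 -0.0191 -0.0765] [-0.4  0.  -2.8]
[0.44627648 0.36733575 0.09349912]
```

```bash
python3 -m handwheel '[[[0.0055,0.0013,-0.0012,-0.2,0,-1.4],[0.0055,0.0013,-0.0012,-0.2,0,-1.4],[0.007,-0.005,-0.016,0,0,0],[0.007,-0.005,-0.016,0,0,0],[0,0,0,0,0,0],[0,0,0,0,0,0]]]'; python3 c2.py
```

```text
time: 12.45
tool_pos: [0.5221, -0.2156, 0.1561]
tool_rot: [0.242, 0.453, 0.858, -0.026]
contact_force: [-0.8, 0.9, 0.4]
gripper_width: 0.319
grasp_force: 0.0
[-0.02695539  0.05839414  0.09491007] [np.float64(-0.02832793114098656), np.float64(0.06179763294685854), 0]
1 rows of [-0.0128, 0.0126, 0.0303] [0.1, 0.18, 0.3] total [-0.0128  0.0126  0.0303] [0.1 0.2 0.3]
2 rows of [0.01, -0.0046, -0.0219] [0.05, 0.09, 0.15] total [ 0.02   -0.0092 -0.0438] [0.1 0.2 0.3]
[-0.83441636  0.34367435  0.85588633]
```

```bash
python3 -m handwheel '[[[0.001,0.0036,-0.0006,0,0,0],[0.0064,-0.0043,-0.0144,0,0,0],[0.0064,-0.0043,-0.0144,0,0,0],[0.0064,-0.0043,-0.0144,0,0,0],[0,0,0,0,0,0],[0,0,0,0,0,0]]]'; python3 c2.py
```

```text
time: 12.95
tool_pos: [0.5431, -0.2241, 0.1133]
tool_rot: [0.243, 0.452, 0.858, -0.026]
contact_force: [-0.1, 0.7, 0.5]
gripper_width: 0.32
grasp_force: 0.0
[-0.02749235  0.06288472  0.04662243] [np.float64(-0.02832793114098656), np.float64(0.06179763294685854), 0]
3 rows of [-0.0113, 0.0071, 0.0244] [0.05, 0.08, 0.08] total [-0.0338  0.0212  0.0732] [0.1 0.3 0.2]
1 rows of [-0.001, -0.0007, -0.0009] [0.14, 0.25, 0.23] total [-0.001  -0.0007 -0.0009] [0.1 0.3 0.2]
[-0.17231505  0.48800217  0.65056218]
```

Aligned. Next I close on the post and plan the arc about the pivot.

```bash
python3 -m handwheel '[[[-0.001,-0.0007,0,0,0,0],[0,0,0,0,0,0],[0,0,0,0,0,0],[0,0,0,0,0,0],[0,0,0,0,0,0],[0,0,0,0,0,0],[0,0,0,0,0,0]]]' 0
cat > c3.py <<'E'
from plan import *
import sys
q=np.load('box2.npy');p=pose();o,Rp=panel(*q[:3]);L=(p[0]-o)@Rp;r=L-[-.045,.02,0];M=Rp.T@p[1].as_matrix()
print('L',L,'radius',np.hypot(r[0],r[1]),'b',np.arctan2(r[0],r[1]),'tool b',np.arctan2(M[0,1],M[1,1]),'Fpanel',Rp.T@state()['contact_force'],state()['gripper_width'],state()['grasp_force'])
b=np.arctan2(r[0],r[1]);N=int(sys.argv[1]);th=(float(sys.argv[2])-b)/N
print('rot/row',np.round(-Rp[:,2]*np.degrees(th),2))
for k in range(N):
    n=.045*np.array([np.sin(b+th),np.cos(b+th)]);m=.045*np.array([np.sin(b),np.cos(b)]);print(np.round(Rp[:,:2]@(n-m),4).tolist());b+=th
E
python3 c3.py 14 1.6
```

```text
time: 13.53
tool_pos: [0.543, -0.2249, 0.1148]
tool_rot: [0.244, 0.452, 0.858, -0.025]
contact_force: [-4.4, 4.0, 6.9]
gripper_width: 0.134
grasp_force: 59.5
L [-0.02640605  0.06220461  0.04781951] radius 0.046119021522212776 b 0.4149817430172638 tool b 0.38312278966917584 Fpanel [-1.95630554  0.89453864  8.82117268] 0.13428603720923593 59.51368689537048
rot/row [ 1.9  -1.26 -4.28]
[0.0016, -0.0031, 0.0016]
[0.0013, -0.0032, 0.0015]
[0.001, -0.0034, 0.0014]
[0.0007, -0.0035, 0.0014]
[0.0005, -0.0036, 0.0013]
[0.0002, -0.0036, 0.0011]
[-0.0001, -0.0037, 0.001]
[-0.0004, -0.0037, 0.0009]
[-0.0007, -0.0037, 0.0008]
[-0.001, -0.0036, 0.0006]
[-0.0013, -0.0036, 0.0005]
[-0.0016, -0.0035, 0.0003]
[-0.0018, -0.0033, 0.0002]
[-0.0021, -0.0032, 0.0]
```

```bash
python3 -m handwheel '[[[0.0016,-0.0031,0.0016,1.9,-1.26,-4.28],[0.0013,-0.0032,0.0015,1.9,-1.26,-4.28],[0.001,-0.0034,0.0014,1.9,-1.26,-4.28],[0.0007,-0.0035,0.0014,1.9,-1.26,-4.28],[0.0005,-0.0036,0.0013,1.9,-1.26,-4.28],[0.0002,-0.0036,0.0011,1.9,-1.26,-4.28],[-0.0001,-0.0037,0.001,1.9,-1.26,-4.28],[0,0,0,0,0,0],[0,0,0,0,0,0]]]'; python3 c3.py 8 1.66
```

```text
time: 14.28
tool_pos: [0.5476, -0.2494, 0.124]
tool_rot: [0.24, 0.683, 0.688, 0.045]
contact_force: [-7.2, 3.0, 7.5]
gripper_width: 0.13
grasp_force: 59.8
L [-0.00670657  0.04430779  0.04775828] radius 0.04535697856025264 b 1.0051972092035526 tool b 0.9757215275113175 Fpanel [-3.25261436 -1.50828227 10.19104797] 0.12993591605758895 59.765901267528534
rot/row [ 1.83 -1.22 -4.14]
[-0.0004, -0.0036, 0.0009]
[-0.0007, -0.0035, 0.0007]
[-0.001, -0.0035, 0.0006]
[-0.0012, -0.0034, 0.0005]
[-0.0015, -0.0034, 0.0003]
[-0.0017, -0.0033, 0.0002]
[-0.0019, -0.0031, 0.0001]
[-0.0022, -0.003, -0.0001]
```

```bash
python3 -m handwheel '[[[-0.0004,-0.0036,0.0009,1.83,-1.22,-4.14],[-0.0007,-0.0035,0.0007,1.83,-1.22,-4.14],[-0.001,-0.0035,0.0006,1.83,-1.22,-4.14],[-0.0012,-0.0034,0.0005,1.83,-1.22,-4.14],[-0.0015,-0.0034,0.0003,1.83,-1.22,-4.14],[-0.0017,-0.0033,0.0002,1.83,-1.22,-4.14],[-0.0019,-0.0031,0.0001,1.83,-1.22,-4.14],[-0.0022,-0.003,-0.0001,1.83,-1.22,-4.14],[0,0,0,0,0,0],[0,0,0,0,0,0]]]'; python3 c3.py 2 1.72
```

```text
time: 15.12
tool_pos: [0.5373, -0.2746, 0.1268]
tool_rot: [0.211, 0.868, 0.433, 0.119]
contact_force: [-4.7, 9.4, 8.0]
gripper_width: 0.138
grasp_force: 59.9
L [-0.00069368  0.01766679  0.04774213] radius 0.044367712534712465 b 1.6234086220184618 tool b 1.629849204069382 Fpanel [-4.30698578  5.22183985 11.35221288] 0.13837787956370634 59.917133152484894
rot/row [ 1.08 -0.72 -2.44]
[-0.0013, -0.0017, -0.0001]
[-0.0014, -0.0017, -0.0001]
```

```bash
python3 -m handwheel '[[[-0.0008,-0.0012,0,0,0,0],[-0.0008,-0.0012,0,0,0,0],[0,0,0,0,0,0],[0,0,0,0,0,0]]]'; python3 c3.py 1 1.72
```

```text
time: 15.45
tool_pos: [0.5371, -0.2748, 0.1268]
tool_rot: [0.21, 0.868, 0.433, 0.122]
contact_force: [2.9, 17.6, 7.8]
gripper_width: 0.133
grasp_force: 59.8
L [-0.00076947  0.01731785  0.04772228] radius 0.044311781657708195 b 1.6313624227176757 tool b 1.6311112581706642 Fpanel [-2.80521989 16.2828183  10.32734319] 0.13337490027783666 59.77605253458023
rot/row [ 1.99 -1.32 -4.48]
[-0.0025, -0.0031, -0.0002]
```

Force rose 11 N for 0.35 mm of travel, so the arm is hard on its stop. I'll release and retreat.

```bash
python3 -m handwheel '[[[0,0,0,0,0,0],[0,0,0,0,0,0],[0,0,0,0,0,0],[0,0,0,0,0,0]]]' 0.34; python3 -m handwheel '[[[-0.006,0.004,0.0133,0,0,0],[-0.0117,0.0078,0.0265,0,0,0],[-0.0117,0.0078,0.0265,0,0,0],[-0.0117,0.0078,0.0265,0,0,0],[-0.038,0.03,0.01,0,0,0],[-0.038,0.03,0.01,0,0,0],[0,0,0,0,0,0]]]'
python3 - <<'E'
from wf import *
q=np.load('box2.npy');q[3]=1.6;out=[]
for c,c0 in (('scene',(238,150)),('top',(208,180))):
    im,d=grab_frame(c);cv2.imwrite(f'pics/{c}2.png',im)
    i=crop(im,c0,45 if c=='scene' else 50,50,8);wire(i,c,c0,8,q,.524,0,(0,0,255));out.append(i)
cv2.imwrite('pics/wf2.png',np.hstack(out))
E
```

```text
time: 15.78
tool_pos: [0.5351, -0.2784, 0.1253]
tool_rot: [0.212, 0.869, 0.432, 0.118]
contact_force: [-0.5, -0.2, 0.4]
gripper_width: 0.337
grasp_force: 0.0
time: 16.37
tool_pos: [0.4277, -0.1982, 0.2401]
tool_rot: [0.216, 0.867, 0.432, 0.121]
contact_force: [0.8, -0.5, 1.2]
gripper_width: 0.338
grasp_force: 0.0
```

View pics/wf2.png

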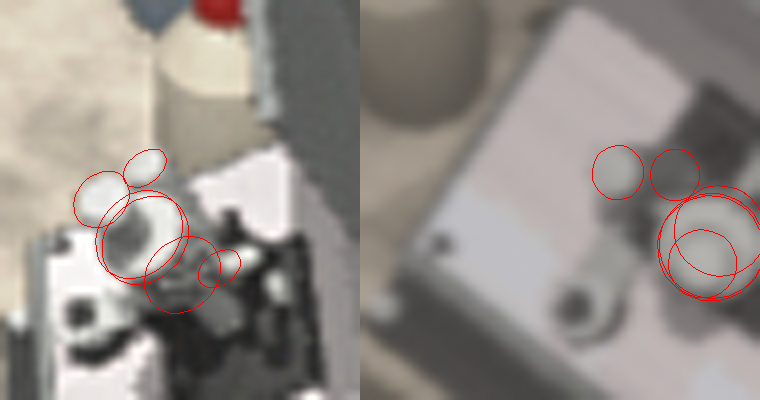

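The post top lies on the model ring for 1.6 rad in both views (scene (145,168), top (618,172)). The lever and collar are unchanged, over and fully down.

```bash
python3 -c "
from plant import *
print(job_done())"
```

```text
the job is handed in; nothing more can be done
None
```

The job is handed in: the lever is thrown fully to off with its collar down, and the blocking arm is against its stop with the post where the lever was. The nearby items were not touched, and it took about 16.5 s of the 61 s allowed.

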